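# Fit the crank on the vegetable slicer and park it over the chute

### The job

The crank handle of the vegetable slicer is lying on the worktop. Push its square socket fully home on the slicer's slanted square drive shaft, then turn it, with the shaft, until the crank's arm lies in line with the feed chute, pointing up the slope over it, and let go. Leave everything else on the table standing where it is.

Things in the scene. Friction and masses are not known exactly. Their poses are not given: they have to be found in the camera images.
- crank: Loose crank, 0.2 kg, lying on its flat underside at any yaw: aluminium hub 34 x 34 mm, 40 high; flat arm 14 wide, 9 thick, level with the hub's underside; at its end an upright wooden knob, 22 thick, reaching 60 above the underside. Overall radius 91. Origin: centre of the hub's underside. z up out of the hub's closed top; x along the arm to the knob. Grip the hub's flat sides y = +-17 mm.
- crank_socket (a point): On the crank, centre of its square blind socket's mouth, in the middle of the hub's underside (same point as the crank's origin). The socket is 17.5 mm wide, 26 mm deep along the crank's z, its sides parallel to the crank's x and y. Pressed lightly on the shaft's end it sinks 1 to 2 mm deeper the nearer it is to a match (over the taper); at a match, well centred, a push of 5 to 15 N slides it on.
- crank_knob (a point): On the crank: the knob's axis at the level of the hub's underside, x = 80 mm in the crank's frame.
- slicer: The slicer, fixed to the worktop: white base plate 200 x 140 mm, 17 mm high, carrying a slanted white drum on two cheeks. Origin: centre of the underside. x points from the shaft's side (facing roughly the robot) to the chute's side.
- head: Slicer's slanted drum, 110 mm diameter. Origin: centre of the round steel shoulder (44 diameter, 9 proud of the drum's face), 145 mm above the worktop; the hub's underside rests on it when fully home. z: the shaft's axis, outwards, leaning 30 degrees from vertical to the slicer's -x. x: up the slope of the drum's face, over the feed chute.
- shaft_tip (a point): Centre of the end of the square steel drive shaft, 24 mm from the shoulder along the head's z, fixed on the axis (does not show the shaft's angle). The shaft is 16 mm wide; its last 3 mm taper to 11. It turns about the axis against about 0.15 N m of friction and stays where left. Its angle is not reported: find it by feel or sight. At the start its flats are 20 to 70 degrees off the head's x.
- fit_height (a point): On the shaft's axis, 23 mm above the shoulder: about where the hub's underside stops on the shaft's end while the socket's sides and the shaft's flats do not match. Within about 5 degrees of a match (any of the four quarter turns will do) the hub slides on down to the shoulder. Once on, the crank has about 5 degrees of play on the shaft.
- chute_mouth (a point): Centre of the open upper end of the clear feed chute, a 64 x 54 mm tube running up along the head's x; it lies 128 mm from the axis, and its upper wall 28 mm below the shoulder's plane.
- jar: Jar with a steel lid, 70 mm diameter, 110 mm high, beside the slicer, on the other side from the crank; leave alone. Origin: underside centre.
- bowl: Glass bowl, 130 mm diameter, 60 mm high, beyond the slicer; leave alone. Origin: underside centre.
- eggs: Open egg carton, 105 x 155 mm, with six eggs, 61 mm high; leave alone. Origin: underside centre.
- mill: Wooden pepper mill, 56 mm diameter, 170 mm high; leave alone. Origin: underside centre.
- mug: Blue mug, 80 mm diameter, 95 mm high; leave alone. Origin: underside centre.
- salt: White round salt pot with a wooden lid, 64 mm diameter, 60 mm high; leave alone. Origin: underside centre.
Things that resemble listed ones, but are neither listed nor needed, are in the scene too. Of the things like the crank, leave any that is red; of the rest the larger one is meant.

How it is judged:
By the outcome, as a careful person would: the job done as asked, in the order asked, and still so for the second after the job is handed in, with the robot touching nothing.
It also fails if it takes over 72 s, if anything falls off the work surface, if the arm or the gripper's body presses on something with over 40 N, if the wrist force passes 120 N, or if a joint passes its speed limit or range.

### The arm

A 6-joint arm with a two-finger parallel gripper is mounted at the origin on the work surface. World frame = base frame: x ahead of the robot, y to its left, z up, the work surface at z = 0. Lengths are in m, angles in rad, forces in N, time in s.
With the tool pointing down it reaches from about 0.35 to 0.875 m from the base axis. Payload 15.5 kg.
Tool frame: the origin (TCP) lies midway between the tips of the shut fingers; the grasp point (between the pads) lies 19 mm behind it; z points along the fingers, y is the line along which they close (so a half turn about z gives the same grasp; the last joint's range is limited). The gripper opens to 85 mm and grips with 20 to 120 N. Pads are 22 mm wide; open, the fingers measure 114 mm over their backs; the gripper's body (76 mm by 85 mm) begins 54 mm behind the grasp point. The pads swing forward as they close: fully open they stand 13 mm farther back than shut.
Start: joints at [1.062, 0.494, 1.345, -0, 1.302, -0.096], TCP at [0.251, 0.573, 0.231] pointing down, gripper open.
Joint ranges: [-2.91, 2.91], [-0.82, 2.16], [0.22, 2.67], [-1.22, 4.37], [0.12, 2.79], [-3.08, 3.08]. Speed limits (rad/s): [1.89, 1.89, 2.57, 3.01, 3.01, 3.01].

### API

Orientations are given as a unit quaternion [w, x, y, z].
In Python, from rig import status, viewer, job gives the robot as it stands.
- The arm moves only by the tool step_arm, never from a script. Its argument "increments" is text: rows parted by semicolons, each of 4 numbers parted by spaces: the shift along the tool's x, y, z each as a share of 0.2 m, from -1 to 1, then the turn about the tool's z as a share of 90 degrees, from -1 to 1. A call has 1 to 5 rows; each row shifts and turns the commanded pose from where the row before left it, along the tool's axes as they then stand; what a row does not reach is not made up. A row lasts 1/12 s, in which the tool goes at most 41.7 mm and 7.16 degrees, less where a joint would pass 70% of its speed; a pose out of reach is approached as far as the arm can. A call with a number of a shift or a turn outside -1 to 1 is refused whole. A call with a gripper value outside its range is refused whole. "grip" is the opening, from 0 (shut) to 1 (fully open), set as the call begins (left out, the last holds). The fingers move at their own pace and stop on an object; the grip force is fixed at half the most. Time passes only in rows, so rows that do not move let the fingers close. It gives the time, the measured TCP pose, the force, the opening and the grip force at its end, in the units of the state.
- status.get_obs(): the state, without advancing time (a new reading comes with each control period).
- viewer.get_image(name): name is "side" or "top" or "wrist"; returns a dict with "img" (480x640x3 uint8, red, green, blue), "K" (3x3 intrinsics, pixels), "dist" ([k1, k2, p1, p2, k3] as OpenCV has them; the pictures are not rectified), "eye" and "attitude" of the camera in the world. Camera axes: x right, y up, looking along -z (the intrinsics and any distortion apply to the point x, -y, -z); pixel columns grow to the right and rows downward; lengths in m; the calibration is good to about 2 mm. A picture is of the moment at which its call begins. There is no depth.
- job.finish_job(): hands the job in; it is judged then, once.
Trained networks look in a picture, given as the dict that the camera call returned (one of the last four; its "shot" number tells which), for a name from the list of things; names that differ only in an ending like _2 or _b are one class to them, and where a whole thing is asked for, a point or a joint stands for the part that bears it (a point fixed in the world has none). Each returns a list of dicts, best first, with "score" (0 to 1); they miss things now and then, are a little off and sometimes report something else, mostly with a low value. They report only what shows in the picture. A call takes as long as a camera call. They do not tell look-alikes from the thing itself.
- viewer.masks_of(thing, picture): "mask" (480x640 bool, what is visible of it) and "point" ([row, column] in pixels, amid what is visible of it).
The state is a dict: "time_s": time; "qpos": joint angles; "dq": joint speeds; "tau": joint torques, N m; "ee_pos": TCP position; "ee_rot": TCP orientation; "contact_force": force on the tool from outside, world axes, zero at the start; "moment": the same for the moment, N m; "width": finger opening in m; "grasp_force": force on a finger pad.
Only numpy, scipy, OpenCV 4.12 (cv2) and the standard library are available. Lean on these libraries where they do the work, as an engineer would, in place of code of your own. Each camera call takes 0.05 s, during which the arm holds its last target. There are 200 camera calls.

## Working session

There is one attempt and no reset: what is moved stays moved. The work goes in short steps, Python scripts to look and compute and a tool call to move; the robot and the scene stay as the last step left them, time stands still between calls to the robot, and variables do not carry over. Pictures are saved under pics/ and viewed, at most 10 in all, crops included, and the job is handed in when it is done.

Besides the shell and the picture viewer there is one more tool, called as name(argument=value, ...) on one line, values as JSON. step_arm: Moves the arm, as the interface text tells. Its arguments: {"type":"object","properties":{"increments":{"type":"string"},"grip":{"type":"number"}},"required":["increments"]}

```bash
ls; mkdir -p pics; cat > h.py <<'E'
import numpy as np, cv2
from scipy.spatial.transform import Rotation as R
from rig import status, viewer, job
def rot(q): return R.from_quat([q[1],q[2],q[3],q[0]]).as_matrix()
def cam(p):
    C=rot(p['attitude']) if np.size(p['attitude'])==4 else np.array(p['attitude']); return np.array(p['K'],float),np.array(p['dist'],float),np.array(p['eye'],float),C@np.diag([1,-1,-1])
def ray(p,uv):
    K,d,e,C=cam(p); n=cv2.undistortPoints(np.array(uv,float).reshape(-1,1,2),K,d).reshape(-1,2)
    v=np.c_[n,np.ones(len(n))]@C.T; return e,v/np.linalg.norm(v,axis=1)[:,None]
def proj(p,X):
    K,d,e,C=cam(p); Y=(np.array(X,float).reshape(-1,3)-e)@C
    return cv2.projectPoints(Y,np.zeros(3),np.zeros(3),K,d)[0].reshape(-1,2)
def onz(p,uv,z):
    e,v=ray(p,uv); return e+v*((z-e[2])/v[:,2])[:,None]
def tri(a):
    A=np.zeros((3,3));b=np.zeros(3)
    for p,uv in a:
        e,v=ray(p,uv); M=np.eye(3)-np.outer(v[0],v[0]); A+=M;b+=M@e
    return np.linalg.solve(A,b)
def save(p,n,box=None,s=1):
    im=p['img'][...,::-1]
    if box: im=im[box[1]:box[3],box[0]:box[2]]
    cv2.imwrite(f'pics/{n}.png',cv2.resize(im,None,fx=s,fy=s,interpolation=cv2.INTER_CUBIC))
E
python3 - <<'E'
from h import *
o=status.get_obs(); print({k:np.round(v,3) for k,v in o.items()}); print(rot(o['ee_rot']).round(3))
P={n:viewer.get_image(n) for n in('side','top')}
for n,p in P.items():
    print(n,p['eye'],np.round(p['attitude'],3),np.round(p['K'],0).tolist(),p['dist'],p['shot'])
    for t in ['crank','crank_knob','crank_socket','slicer','head','shaft_tip','chute_mouth','fit_height','jar','mill','mug','salt','bowl','eggs']:
        for m in viewer.masks_of(t,p)[:4]: print(n,t,round(m['score'],2),m['point'],m['mask'].sum())
im=np.vstack([P['side']['img'],P['top']['img']])[...,::-1]
cv2.imwrite('pics/a.png',P['side']['img'][...,::-1]);cv2.imwrite('pics/b.png',P['top']['img'][...,::-1])
E
```

```text
pics
{'time_s': np.float64(0.0), 'qpos': array([ 1.063,  0.494,  1.346,  0.   ,  1.303, -0.095]), 'dq': array([ 0.001, -0.   ,  0.001, -0.001, -0.001,  0.   ]), 'tau': array([-3.0000e-03, -8.8216e+01, -3.8387e+01, -0.0000e+00,  1.0000e-02,
       -0.0000e+00]), 'ee_pos': array([0.251, 0.572, 0.231]), 'ee_rot': array([-0.   ,  0.205,  0.979, -0.001]), 'contact_force': array([ 0.73 , -0.901, -0.307]), 'moment': array([0.057, 0.03 , 0.018]), 'grasp_force': np.float64(0.0), 'width': np.float64(0.086)}
[[-0.916  0.401 -0.001]
 [ 0.401  0.916 -0.001]
 [ 0.    -0.001 -1.   ]]
side [ 0.32500318 -0.91364967  1.1023445 ] [ 0.92   0.371 -0.056 -0.111] [[492.0, 0.0, 309.0], [0.0, 492.0, 232.0], [0.0, 0.0, 1.0]] [-0.11557248  0.          0.          0.          0.        ] 1
side crank 0.93 [365.5, 274.7] 435
side crank 0.74 [341.3, 307.3] 466
side crank 0.73 [370.2, 346.4] 306
side crank_knob 0.79 [335.7, 308.4] 515
side crank_knob 0.55 [364.9, 270.6] 493
side crank_knob 0.51 [371.8, 343.5] 307
side crank_socket 0.86 [372.6, 343.3] 301
side crank_socket 0.71 [362.8, 274.0] 472
side crank_socket 
[... 932 characters left out ...]
.9, 425.4] 318
top crank_knob 0.78 [264.3, 403.1] 377
top crank_knob 0.7 [241.7, 436.0] 164
top crank_socket 0.82 [264.8, 399.5] 390
top crank_socket 0.7 [303.1, 423.7] 341
top crank_socket 0.68 [239.4, 438.9] 160
top slicer 0.58 [255.0, 304.8] 4097
top head 0.84 [244.7, 305.3] 2528
top shaft_tip 0.61 [247.1, 302.8] 2450
top chute_mouth 0.76 [244.6, 304.0] 2618
top fit_height 0.77 [246.6, 303.6] 2539
top jar 0.57 [259.7, 203.1] 791
top jar 0.33 [248.1, 300.6] 2497
top mill 0.59 [229.0, 484.6] 682
top mug 0.82 [314.0, 496.5] 1175
top salt 0.86 [269.0, 126.2] 550
top salt 0.65 [260.8, 203.2] 749
top salt 0.4 [228.9, 485.3] 702
top bowl 0.72 [174.6, 302.4] 1605
top eggs 0.84 [183.4, 372.5] 2123
```

View pics/a.png

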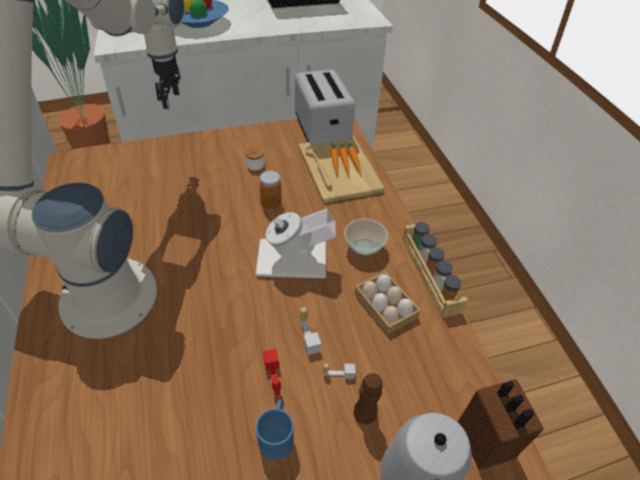

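View pics/b.png

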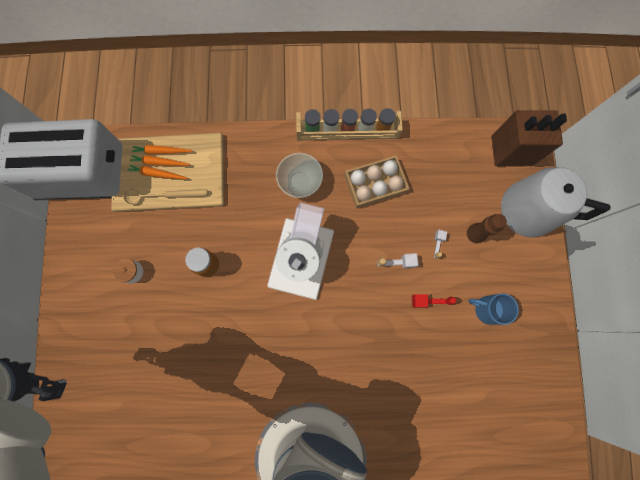

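```bash
python3 - <<'E'
from h import *
import pickle
P={n:viewer.get_image(n) for n in('side','top')}
pickle.dump(P,open('P.pkl','wb'))
def c(n,x,y,w,h,s): return cv2.resize(P[n]['img'][y:y+h,x:x+w,::-1],(w*s,h*s),interpolation=cv2.INTER_CUBIC)
A=c('top',260,200,80,100,4); B=c('side',250,200,100,85,4); C=c('top',370,240,80,40,4); D=c('side',290,300,80,60,4)
im=np.zeros((600,740,3),np.uint8)
im[:400,:320]=A; im[:340,330:730]=B; im[420:580,:320]=C; im[345:585,330:650]=D
cv2.imwrite('pics/c.png',im)
E
```

```text
(no output)
```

View pics/c.png

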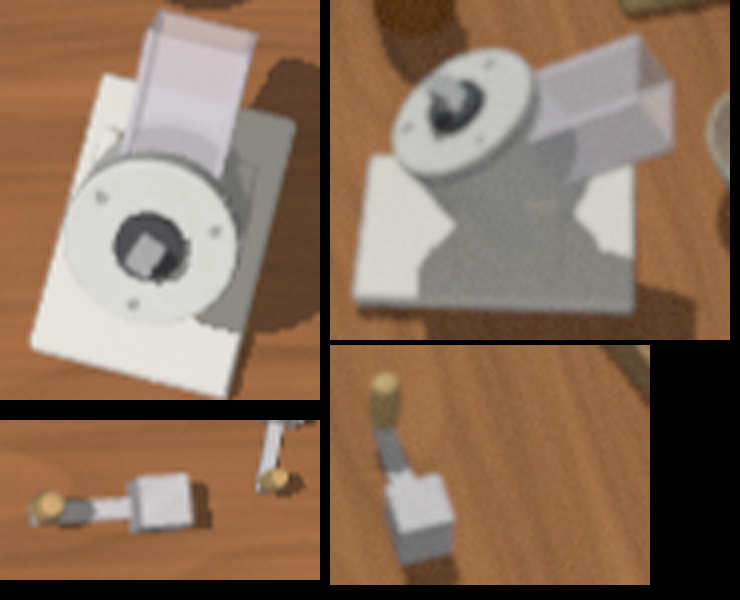

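```bash
python3 - <<'E'
from h import *
import pickle
P=pickle.load(open('P.pkl','rb')); t,s=P['top'],P['side']
c=onz(t,[(286.3,218.8),(333.8,230.5),(317,299.3),(268,286.8)],.017); print(c.round(4))
ctr=c.mean(0); ux=(c[0]+c[1]-c[2]-c[3])[:2]; uy=(c[0]+c[3]-c[1]-c[2])[:2]
print('ctr',ctr,'yaw',np.degrees(np.arctan2(ux[1],ux[0])),np.degrees(np.arctan2(-uy[0],uy[1])),np.linalg.norm(ux)/2,np.linalg.norm(uy)/2)
yaw=np.arctan2(ux[1],ux[0])
tip=tri([(t,(296.8,263.5)),(s,(280.5,223.8))]); print('tip',tip, 'zexp',.145+.024*.866)
print('tip onz',onz(t,(296.8,263.5),.1658),onz(s,(280.5,223.8),.1658))
for n,a,b,z in(('hub',(410.8,260),(312.5,339.3),.04),('knob',(382.5,260.8),(303.8,308.8),.06)):
    print(n,tri([(t,a),(s,b)]).round(4),onz(t,a,z).round(4),onz(s,b,z).round(4))
# shaft end square edges in head plane? chute mouth
print(np.degrees(rot(status.get_obs()['ee_rot'])[0,0]))
E
```

```text
[[ 0.6417  0.0533  0.017 ]
 [ 0.6054 -0.0783  0.017 ]
 [ 0.4166 -0.0267  0.017 ]
 [ 0.4534  0.1054  0.017 ]]
ctr [0.52928709 0.0133883  0.017     ] yaw -15.376456223167638 -15.491302079544266 0.19551788939260142 0.13683906825099257
tip [0.50043813 0.02246635 0.15131097] zexp 0.165784
tip onz [[0.49577591 0.02223924 0.1658    ]] [[0.5004988  0.00839083 0.1658    ]]
hub [ 0.5159 -0.2835  0.0382] [[ 0.5145 -0.283   0.04  ]] [[ 0.5168 -0.2845  0.04  ]]
knob [ 0.513  -0.2027  0.0592] [[ 0.5115 -0.2025  0.06  ]] [[ 0.5143 -0.2032  0.06  ]]
-52.48319385703505
```

step_arm(increments="0 0 0 0.0796; 0 0 0 0.0796; 0 0 0 0.0796; 0 0 0 0.0796; 0 0 0 0.0796", grip=1)

```text
time_s: 2.02
ee_pos: [0.2507, 0.5725, 0.2313]
ee_rot: [0.0, 0.499, 0.867, 0.0]
contact_force: [-0.1, 0.4, 0.8]
width: 0.0854
grasp_force: 0.0
```

step_arm(increments="0 0 0 0.0796; 0 0 0 0.0796; 0 0 0 0.0796; 0 0 0 0.0796; 0 0 0 0")

```text
time_s: 2.43
ee_pos: [0.2507, 0.5725, 0.2313]
ee_rot: [0.0, 0.698, 0.716, -0.0]
contact_force: [-0.7, -0.3, -0.1]
width: 0.0855
grasp_force: 0.0
```

step_arm(increments="-0.198 0.06 0 0; -0.198 0.06 0 0; -0.198 0.06 0 0; -0.198 0.06 0 0; -0.198 0.06 0 0")

```text
time_s: 2.85
ee_pos: [0.3173, 0.3749, 0.2313]
ee_rot: [0.0, 0.693, 0.721, 0.0]
contact_force: [1.0, -0.4, 0.8]
width: 0.0857
grasp_force: 0.0
```

step_arm(increments="-0.198 0.06 0 0; -0.198 0.06 0 0; -0.198 0.06 0 0; -0.198 0.06 0 0; -0.198 0.06 0 0")

```text
time_s: 3.27
ee_pos: [0.3839, 0.1789, 0.2315]
ee_rot: [0.0, 0.693, 0.721, 0.0]
contact_force: [1.2, -0.4, 0.0]
width: 0.0855
grasp_force: 0.0
```

step_arm(increments="-0.198 0.06 0 0; -0.198 0.06 0 0; -0.198 0.06 0 0; -0.198 0.06 0 0; -0.198 0.06 0 0")

```text
time_s: 3.68
ee_pos: [0.4505, -0.0174, 0.2315]
ee_rot: [0.0, 0.694, 0.72, 0.0]
contact_force: [0.9, 0.6, 0.2]
width: 0.0854
grasp_force: 0.0
```

step_arm(increments="-0.198 0.06 0 0; -0.198 0.06 0 0; -0.198 0.06 0 0; -0.198 0.06 0 0; -0.198 0.06 0 0")

```text
time_s: 4.1
ee_pos: [0.5169, -0.2134, 0.2314]
ee_rot: [0.0, 0.694, 0.72, 0.0]
contact_force: [1.3, 0.7, 0.8]
width: 0.0854
grasp_force: 0.0
```

step_arm(increments="-0.175 0 0 0; -0.175 0 0.05 0; 0 0 0.2 0; 0 0 0.2 0; 0 0 0 0")

```text
time_s: 4.52
ee_pos: [0.5157, -0.2797, 0.1351]
ee_rot: [-0.005, 0.694, 0.72, -0.001]
contact_force: [-1.0, 0.5, -2.2]
width: 0.0856
grasp_force: 0.0
```

```bash
python3 - <<'E'
from h import *
o=status.get_obs(); print(o['ee_pos'],o['ee_rot'])
p=viewer.get_image('wrist'); save(p,'w1'); print(p['eye'],rot(p['attitude']).round(3))
H=np.array([.5157,-.2837,.04]);print(proj(p,[H,[.513,-.203,.06]]))
for t in('crank','crank_knob'):
    for m in viewer.masks_of(t,p)[:3]: print(t,m['score'],m['point'],m['mask'].sum())
E
```

```text
[ 0.51574097 -0.2796813   0.13507525] [-0.00480833  0.6941563   0.71980779 -0.00080799]
[ 0.51416822 -0.21226524  0.27811377] [[ 0.999 -0.038 -0.002]
 [ 0.037  0.964  0.265]
 [-0.008 -0.265  0.964]]
[[323.57304756 245.96489895]
 [324.03122061 111.51302543]]
crank 0.96 [349.5, 392.2] 3244
crank 0.8 [212.4, 324.1] 6167
crank 0.75 [265.1, 165.1] 4360
crank_knob 0.85 [263.6, 161.4] 4378
crank_knob 0.59 [350.1, 391.0] 3332
crank_knob 0.28 [469.3, 110.3] 487
```

View pics/w1.png

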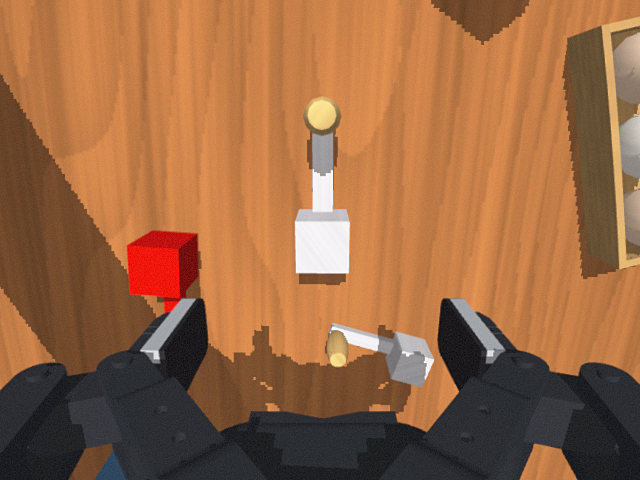

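step_arm(increments="-0.02 0 0 0; 0 0 0.2 0; 0 0 0.2 0; 0 0 0.15 0; 0 0 0 0")

```text
time_s: 5.08
ee_pos: [0.5179, -0.2842, 0.0285]
ee_rot: [-0.002, 0.695, 0.719, -0.0]
contact_force: [-2.1, 1.3, -0.3]
width: 0.0851
grasp_force: 0.0
```

step_arm(increments="0 0 0 0; 0 0 0 0")

```text
time_s: 5.25
ee_pos: [0.5207, -0.2861, 0.034]
ee_rot: [0.002, 0.695, 0.719, 0.0]
contact_force: [0.8, -0.7, 0.4]
width: 0.0853
grasp_force: 0.0
```

step_arm(increments="0.01 -0.024 0.07 0; 0 0 0.07 0; 0 0 0 0; 0 0 0 0")

```text
time_s: 5.58
ee_pos: [0.5153, -0.2839, 0.0052]
ee_rot: [0.001, 0.695, 0.719, 0.0]
contact_force: [-0.4, 0.4, 0.9]
width: 0.0854
grasp_force: 0.0
```

step_arm(increments="0 0 0 0; 0 0 0 0; 0 0 0 0; 0 0 0 0; 0 0 0 0", grip=0)

```text
time_s: 6.0
ee_pos: [0.5146, -0.2834, 0.004]
ee_rot: [0.0, 0.695, 0.719, 0.0]
contact_force: [-0.3, 0.3, 7.1]
width: 0.0332
grasp_force: 59.2
```

step_arm(increments="0 0 0 0; 0 0 0 0; 0 0 0 0; 0 0 0 0; 0 0 0 0")

```text
time_s: 6.42
ee_pos: [0.5146, -0.2835, 0.004]
ee_rot: [0.0, 0.695, 0.719, 0.0]
contact_force: [-1.9, 1.0, 11.1]
width: 0.0331
grasp_force: 59.7
```

step_arm(increments="0 0 -0.1 0; 0 0 -0.2 0; 0 0 -0.2 0; 0 0 -0.2 0; 0 0 -0.2 0")

```text
time_s: 6.83
ee_pos: [0.5138, -0.2829, 0.1852]
ee_rot: [-0.0, 0.695, 0.719, -0.0]
contact_force: [1.7, -0.6, -1.8]
width: 0.0333
grasp_force: 60.4
```

step_arm(increments="0 0 -0.2 0; 0 0 -0.2 0; 0 0 -0.2 0; 0.16 0.073 0 0; 0.16 0.073 0 0")

```text
time_s: 7.25
ee_pos: [0.542, -0.2191, 0.306]
ee_rot: [0.002, 0.696, 0.718, 0.001]
contact_force: [0.9, 0.3, -3.9]
width: 0.0337
grasp_force: 60.6
```

step_arm(increments="0.16 0.073 0 0; 0.16 0.073 0 0; 0 0 0 0; 0 0 0 0")

```text
time_s: 7.58
ee_pos: [0.5687, -0.1516, 0.3031]
ee_rot: [-0.0, 0.694, 0.72, -0.0]
contact_force: [-0.2, -0.0, -2.5]
width: 0.0332
grasp_force: 60.5
```

step_arm(increments="-0.06 0.19 0 0; -0.06 0.19 0 0; -0.06 0.19 0 0; -0.06 0.19 0 0; -0.06 0.19 0 0")

```text
time_s: 8.0
ee_pos: [0.7612, -0.2089, 0.3031]
ee_rot: [-0.0, 0.696, 0.718, -0.0]
contact_force: [1.6, -0.1, -1.6]
width: 0.033
grasp_force: 60.7
```

step_arm(increments="-0.06 0.19 0 0; -0.06 0.19 0 0; -0.06 0.19 0 0; -0.06 0.19 0 0; -0.06 0.19 0 0")

```text
time_s: 8.42
ee_pos: [0.8785, -0.2423, 0.2758]
ee_rot: [0.014, 0.696, 0.718, 0.008]
contact_force: [-0.6, -0.5, -4.9]
width: 0.0332
grasp_force: 63.4
```

```bash
python3 - <<'E'
from h import *
o=status.get_obs(); print(o['time_s'],o['ee_pos'],rot(o['ee_rot']).round(3),o['qpos'].round(3))
E
```

```text
8.4167 [ 0.87853051 -0.24233557  0.27581885] [[-0.032  0.999  0.03 ]
 [ 0.999  0.032 -0.008]
 [-0.009  0.03  -1.   ]] [-0.336  0.986  0.226  0.003  1.899 -0.366]
```

step_arm(increments="-0.06 0.19 0 0; -0.06 0.19 0 0; -0.06 0.19 0 0; -0.06 0.19 0 0; -0.06 0.19 0 0")

```text
time_s: 8.83
ee_pos: [0.9363, -0.2595, 0.2489]
ee_rot: [0.077, 0.693, 0.715, 0.042]
contact_force: [-0.9, -0.3, -1.7]
width: 0.0331
grasp_force: 63.5
```

```bash
python3 - <<'E'
from h import *
o=status.get_obs(); print(o['time_s'],o['ee_pos'],rot(o['ee_rot']).round(3),o['qpos'].round(3))
E
```

```text
8.8333 [ 0.93626876 -0.259537    0.24893432] [[-0.027  0.985  0.168]
 [ 0.998  0.036 -0.047]
 [-0.052  0.166 -0.985]] [-0.336  1.023  0.222  0.011  1.723 -0.365]
```

step_arm(increments="-0.06 0.19 0 0; -0.06 0.19 0 0; -0.06 0.19 0 0; -0.06 0.19 0 0; -0.06 0.19 0 0")

```text
time_s: 9.25
ee_pos: [0.9836, -0.2735, 0.2449]
ee_rot: [0.136, 0.687, 0.71, 0.074]
contact_force: [1.3, -0.8, -1.9]
width: 0.0335
grasp_force: 63.5
```

```bash
cat > t.py <<'E'
from h import *
o=status.get_obs(); M=rot(o['ee_rot']); z=M[:,2]
print(o['time_s'],o['ee_pos'].round(4),'tilt',np.degrees(np.arccos(-z[2])).round(2),'az',np.degrees(np.arctan2(z[1],z[0])).round(2),o['qpos'].round(3))
print(M.round(3))
E
python3 t.py
```

```text
9.25 [ 0.9836 -0.2735  0.2449] tilt 17.81 az -15.52 [-0.336  1.039  0.222  0.02   1.571 -0.365]
[[-0.018  0.955  0.295]
 [ 0.996  0.044 -0.082]
 [-0.091  0.292 -0.952]]
```

step_arm(increments="-0.06 0.19 0 0; -0.06 0.19 0 0; -0.06 0.19 0 0; -0.06 0.19 0 0; -0.06 0.19 0 0")

```text
time_s: 9.67
ee_pos: [1.0227, -0.2849, 0.2676]
ee_rot: [0.195, 0.678, 0.7, 0.106]
contact_force: [0.0, 0.2, -3.2]
width: 0.0334
grasp_force: 63.5
```

step_arm(increments="-0.06 0.19 0 0; 0 0 0 0; 0 0 0 0")

```text
time_s: 9.92
ee_pos: [1.0296, -0.2855, 0.2764]
ee_rot: [0.207, 0.676, 0.698, 0.113]
contact_force: [-0.5, 0.9, -2.3]
width: 0.0332
grasp_force: 63.6
```

```bash
python3 t.py
```

```text
9.9167 [ 1.0296 -0.2855  0.2764] tilt 27.24 az -15.44 [-0.336  1.028  0.221  0.031  1.418 -0.366]
[[-0.001  0.897  0.441]
 [ 0.991  0.061 -0.122]
 [-0.136  0.437 -0.889]]
```

step_arm(increments="-0.06 0.19 0 0; -0.04 0.13 0 0; 0 0 0 0; 0 0 0 0")

```text
time_s: 10.25
ee_pos: [1.0404, -0.2878, 0.2912]
ee_rot: [0.226, 0.672, 0.694, 0.124]
contact_force: [-0.8, 0.5, -3.0]
width: 0.0332
grasp_force: 63.6
```

```bash
python3 t.py
```

```text
10.25 [ 1.0404 -0.2878  0.2912] tilt 29.88 az -15.41 [-0.335  1.02   0.22   0.034  1.381 -0.366]
[[ 0.005  0.877  0.48 ]
 [ 0.989  0.067 -0.132]
 [-0.148  0.476 -0.867]]
```

step_arm(increments="0.101 -0.146 -0.095 0; 0.101 -0.146 -0.095 0; 0.101 -0.146 -0.095 0; 0.101 -0.146 -0.095 0; 0.101 -0.146 -0.095 0")

```text
time_s: 10.67
ee_pos: [0.895, -0.2011, 0.2893]
ee_rot: [0.226, 0.672, 0.694, 0.123]
contact_force: [1.7, 0.4, -2.4]
width: 0.0336
grasp_force: 63.6
```

step_arm(increments="0.101 -0.146 -0.095 0; 0.101 -0.146 -0.095 0; 0.101 -0.146 -0.095 0; 0.101 -0.146 -0.095 0; 0.101 -0.146 -0.095 0")

```text
time_s: 11.08
ee_pos: [0.7219, -0.0982, 0.2879]
ee_rot: [0.226, 0.672, 0.694, 0.123]
contact_force: [1.0, -0.1, -2.1]
width: 0.0329
grasp_force: 63.6
```

```bash
python3 t.py
```

```text
11.0833 [ 0.7219 -0.0982  0.2879] tilt 29.83 az -15.39 [-0.202  0.395  1.483 -0.049  0.745 -0.207]
[[ 0.005  0.877  0.48 ]
 [ 0.989  0.066 -0.132]
 [-0.148  0.475 -0.868]]
```

step_arm(increments="0.101 -0.146 -0.095 0; 0.101 -0.146 -0.095 0; 0.101 -0.146 -0.095 0; 0.101 -0.146 -0.095 0; 0.101 -0.146 -0.095 0")

```text
time_s: 11.5
ee_pos: [0.5489, 0.0042, 0.2861]
ee_rot: [0.226, 0.672, 0.694, 0.124]
contact_force: [0.7, 0.4, -3.0]
width: 0.0337
grasp_force: 63.6
```

step_arm(increments="0 0 0 0; 0 0 0 0")

```text
time_s: 11.67
ee_pos: [0.5493, 0.0046, 0.2864]
ee_rot: [0.226, 0.671, 0.695, 0.124]
contact_force: [0.9, 0.4, -1.8]
width: 0.0335
grasp_force: 63.7
```

```bash
python3 t.py; python3 - <<'E'
from h import *
import pickle
p=viewer.get_image('wrist'); save(p,'w2'); pickle.dump(p,open('w2.pkl','wb')); print(proj(p,[.4958,.0222,.1658]), p['eye'],p['K'])
E
```

```text
11.6667 [0.5493 0.0046 0.2864] tilt 29.84 az -15.3 [-0.028  0.149  1.859 -0.2    0.635  0.068]
[[ 0.004  0.877  0.48 ]
 [ 0.989  0.068 -0.131]
 [-0.148  0.475 -0.867]]
[[141.24560083 188.77804663]] [0.48090682 0.09089647 0.4000766 ] [[392.35817349   0.         322.41671216]
 [  0.         392.35817349 236.76809504]
 [  0.           0.           1.        ]]
```

View pics/w2.png

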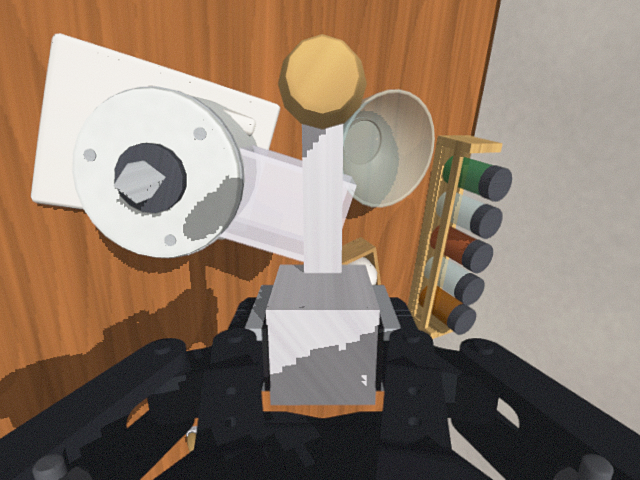

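```bash
python3 - <<'E'
from h import *
import pickle
p=pickle.load(open('w2.pkl','rb')); save(p,'w2z',(105,135,195,220),7)
E
```

```text
(no output)
```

View pics/w2z.png

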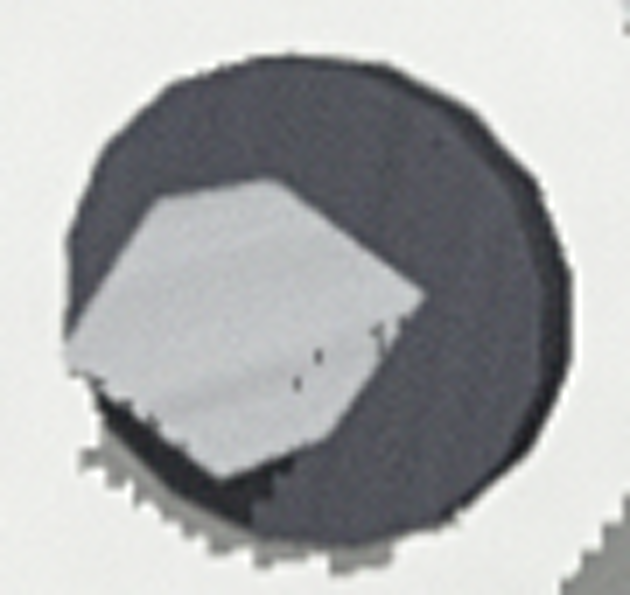

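```bash
cat > fit.py <<'E'
from h import *
import pickle
from scipy.optimize import least_squares, minimize
p=pickle.load(open('w2.pkl','rb'))
hexa=np.array([(65,352),(155,198),(270,180),(425,293),(328,438),(222,478)])/7.+[105,135]-.4
disc=np.array([(290,55),(105,150),(68,245),(385,68),(480,130),(540,200),(548,320),(520,440),(450,515),(340,545)])/7.+[105,135]-.4
def axes(yaw,tilt=30):
    y,t=np.radians([yaw,tilt]); ez=R.from_euler('ZY',[y,-t]).as_matrix(); return ez
def model(v,yaw=-15.4):
    E=axes(yaw); o=np.array([v[0],v[1],v[3] if len(v)>3 else .145]); a=np.radians(v[2])
    pts=[]
    for w,s in((8,0),(8,21),(5.5,24)):
        for k in range(4):
            th=a+np.pi/4+k*np.pi/2; r=w*2**.5/1000
            pts.append(o+E@[r*np.cos(th),r*np.sin(th),s/1000])
    th=np.linspace(0,2*np.pi,72); c=o+np.c_[.022*np.cos(th),.022*np.sin(th),0*th]@E.T
    return proj(p,pts),proj(p,c)
def cost(v):
    q,c=model(v); h=cv2.convexHull(q.astype(np.float32)); A=np.zeros((480,640),np.uint8)
    ia=cv2.intersectConvexConvex(h,cv2.convexHull(hexa.astype(np.float32)))[0]
    un=cv2.contourArea(h)+cv2.contourArea(cv2.convexHull(hexa.astype(np.float32)))-ia
    d=np.mean([np.min(np.linalg.norm(c-x,axis=1)) for x in disc])
    return 1-ia/un+.02*d
if __name__=='__main__':
    for a in range(0,90,15):
        r=minimize(cost,[.5078,.0186,a],method='Nelder-Mead',options=dict(initial_simplex=np.array([.5078,.0186,a])+np.array([[0,0,0],[.004,0,0],[0,.004,0],[0,0,10]]),maxiter=400))
        print(a,r.x.round(4),round(r.fun,4))
E
python3 fit.py
```

```text
0 [  0.5015   0.0223 -20.4415] 0.0532
15 [  0.5015   0.0223 -20.424 ] 0.0532
30 [5.01500e-01 2.23000e-02 6.95877e+01] 0.0532
45 [5.0150e-01 2.2300e-02 6.9608e+01] 0.0532
60 [5.01500e-01 2.23000e-02 6.95855e+01] 0.0532
75 [5.01500e-01 2.23000e-02 6.95735e+01] 0.0532
```

```bash
python3 - <<'E'
from fit import *
o=status.get_obs(); M=rot(o['ee_rot']); T=o['ee_pos']
L=lambda q:T+np.array(q)@M.T
d=.004
print(proj(p,L([[.017,-.017,d-.04],[.017,.017,d-.04],[-.017,.017,d-.04],[-.017,-.017,d-.04],[.08,0,d-.06]])).round(1))
P=pickle.load(open('P.pkl','rb'))
E=axes(-15.4); O=np.array([.5015,.0223,.145]); tip=O+E[:,2]*.024
print('tip',tip,'top',proj(P['top'],tip),'side',proj(P['side'],tip))
print('E in tool', (M.T@E).round(3), 'crank angle',np.degrees(np.arctan2(*(E.T@M[:,0])[[1,0]])))
print('head origin in tool',(M.T@(O-T)).round(4),'tip',(M.T@(tip-T)).round(4))
q,c=model([.5015,.0223,69.6]); im=p['img'].copy()
E
```

```text
[[270.9 306.7]
 [384.3 306.8]
 [379.2 401.6]
 [274.9 401.5]
 [330.2  72.5]]
tip [0.48993086 0.02548667 0.16578461] top [[295.48918799 265.94921062]] side [[275.37778491 220.08900836]]
E in tool [[-0.298  0.955  0.001]
 [ 0.955  0.298 -0.001]
 [-0.002  0.001 -1.   ]] crank angle 107.31855723616641
head origin in tool [ 0.0388 -0.1096  0.0967] tip [ 0.0388 -0.1096  0.0727]
```

step_arm(increments="0.064 -0.18 0 0; 0.064 -0.18 0 0; 0.064 -0.18 0 0; 0 0 0 0.07; 0 0 0.04 0.07")

```text
time_s: 12.13
ee_pos: [0.459, 0.0335, 0.2217]
ee_rot: [0.21, 0.745, 0.615, 0.148]
contact_force: [1.4, 0.4, -2.3]
width: 0.0333
grasp_force: 63.7
```

step_arm(increments="0 0 0.05 0.07; 0 0 0.05 0.07; 0 0 0.05 0.07; 0 0 0.05 0.07; 0 0 0 0")

```text
time_s: 12.55
ee_pos: [0.4809, 0.0274, 0.1863]
ee_rot: [0.173, 0.863, 0.436, 0.19]
contact_force: [-1.1, 0.4, -2.0]
width: 0.0331
grasp_force: 63.5
```

step_arm(increments="0 0 0 0; 0 0 0 0")

```text
time_s: 12.72
ee_pos: [0.4798, 0.0278, 0.1877]
ee_rot: [0.174, 0.86, 0.441, 0.19]
contact_force: [-0.2, -0.3, -3.0]
width: 0.0333
grasp_force: 63.5
```

```bash
cat > rel.py <<'E'
from fit import *
E=axes(-15.4); O=np.array([.503,.0223,.145])
o=status.get_obs(); M=rot(o['ee_rot']); T=o['ee_pos']; h=E.T@(T-O)
print('t',o['time_s'],'TCP in head mm',(h*1e3).round(2),'crank ang',np.degrees(np.arctan2(*(E.T@M[:,0])[[1,0]])).round(2),'F head',(E.T@o['contact_force']).round(1),'M head',(E.T@o['moment']).round(2),'F',o['contact_force'].round(1),'tz',(E.T@M[:,2]).round(3),'w',round(float(o['width']),4))
E
python3 rel.py; python3 - <<'E'
from h import *
import pickle
p=viewer.get_image('wrist'); save(p,'w3'); s=viewer.get_image('side')
c=cv2.resize(s['img'][170:290,235:365],None,fx=4,fy=4,interpolation=cv2.INTER_CUBIC)
a=cv2.resize(p['img'],None,fx=.5,fy=.5,interpolation=cv2.INTER_AREA); c=cv2.resize(s['img'][180:270,240:350],(440,360),interpolation=cv2.INTER_CUBIC)
im=np.zeros((360,770,3),np.uint8); im[:240,:320]=a; im[:,325:765]=c; cv2.imwrite('pics/d.png',im[...,::-1])
E
```

```text
t 12.7167 TCP in head mm [ 0.7  -0.86 48.85] crank ang 69.7 F head [-1.6 -0.4 -2.5] M head [-0.01  0.43  0.  ] F [-0.2 -0.3 -3. ] tz [-0.003 -0.    -1.   ] w 0.0333
```

View pics/d.png

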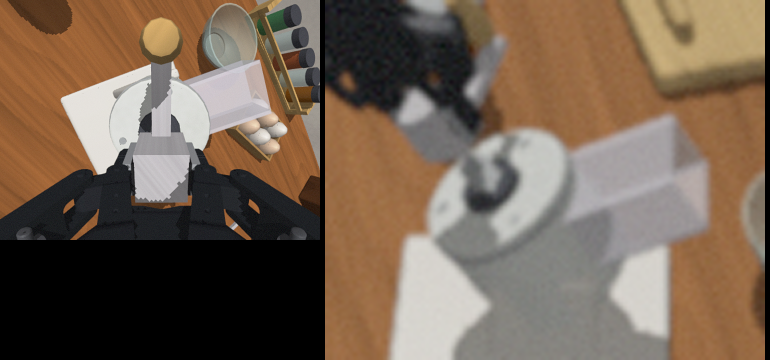

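```bash
python3 - <<'E'
from fit import *
from rel import *
s=viewer.get_image('side')
L=lambda q:T+np.array(q)@M.T
f=lambda X:((proj(s,X)-[240,180])*4+[325,0]).round(0).tolist()
w=.017;d=.004
print('hub under corners',f(L([[w,w,d],[w,-w,d],[-w,-w,d],[-w,w,d]])),'top',f(L([[w,w,d-.04],[w,-w,d-.04],[-w,-w,d-.04],[-w,w,d-.04]])),'ctr',f(L([0,0,d])))
print('axis 0,24,45',f(O+np.outer([0,.024,.045],E[:,2])),'knob',f(L([.08,0,d-.06])))
# shoulder disk extents
th=np.linspace(0,2*np.pi,36); c=np.array(f(O+np.c_[.022*np.cos(th),.022*np.sin(th),0*th]@E.T)); print(c.min(0),c.max(0))
E
```

```text
t 12.8167 TCP in head mm [ 0.56 -0.76 49.17] crank ang 69.62 F head [-1.9 -0.4 -2.3] M head [-0.    0.45  0.02] F [-0.6 -0.3 -2.9] tz [-0.002  0.    -1.   ] w 0.0334
hub under corners [[482.0, 119.0], [443.0, 123.0], [424.0, 162.0], [463.0, 158.0]] top [[450.0, 80.0], [411.0, 85.0], [392.0, 123.0], [431.0, 119.0]] ctr [[453.0, 141.0]]
axis 0,24,45 [[487.0, 182.0], [469.0, 160.0], [452.0, 140.0]] knob [[449.0, -7.0]]
[460. 157.] [515. 207.]
```

step_arm(increments="0.003 -0.004 0.03 0; 0 0 0.03 0; 0 0 0.02 0; 0 0 0 0; 0 0 0 0")

```text
time_s: 13.28
ee_pos: [0.4867, 0.0268, 0.1732]
ee_rot: [0.174, 0.861, 0.44, 0.19]
contact_force: [0.5, -0.4, -2.6]
width: 0.0334
grasp_force: 63.5
```

```bash
python3 rel.py
```

```text
t 13.2833 TCP in head mm [-0.55  0.04 32.92] crank ang 69.51 F head [-0.8 -0.3 -2.6] M head [-0.03  0.41 -0.  ] F [ 0.5 -0.4 -2.6] tz [-0.003 -0.    -1.   ] w 0.0334
```

step_arm(increments="0 0 0.01 0; 0 0 0.01 0; 0 0 0 0")

```text
time_s: 13.53
ee_pos: [0.4888, 0.0263, 0.1696]
ee_rot: [0.174, 0.861, 0.439, 0.19]
contact_force: [-0.7, -0.1, -2.4]
width: 0.0334
grasp_force: 63.5
```

```bash
python3 rel.py
```

```text
t 13.5333 TCP in head mm [-0.49  0.1  28.71] crank ang 69.48 F head [-1.8 -0.3 -1.7] M head [-0.03  0.44  0.02] F [-0.7 -0.1 -2.4] tz [-0.003 -0.    -1.   ] w 0.0334
```

step_arm(increments="0 0 0.01 0; 0 0 0 0")

```text
time_s: 13.7
ee_pos: [0.4897, 0.026, 0.1678]
ee_rot: [0.174, 0.861, 0.439, 0.19]
contact_force: [-0.4, -0.2, -2.2]
width: 0.0334
grasp_force: 63.5
```

step_arm(increments="0 0 0.01 0; 0 0 0 0")

```text
time_s: 13.87
ee_pos: [0.4907, 0.0258, 0.166]
ee_rot: [0.174, 0.861, 0.439, 0.19]
contact_force: [0.2, 0.0, -2.3]
width: 0.0332
grasp_force: 63.5
```

```bash
python3 rel.py
```

```text
t 13.8667 TCP in head mm [-0.6   0.07 24.62] crank ang 69.47 F head [-1.   0.1 -2. ] M head [-0.04  0.46 -0.03] F [ 0.2  0.  -2.3] tz [-0.003 -0.    -1.   ] w 0.0332
```

step_arm(increments="0 0 0.01 0; 0 0 0 0")

```text
time_s: 14.03
ee_pos: [0.4916, 0.0255, 0.1643]
ee_rot: [0.174, 0.861, 0.439, 0.19]
contact_force: [0.0, 1.3, -1.8]
width: 0.033
grasp_force: 63.5
```

step_arm(increments="0 0 0.01 0; 0 0 0 0")

```text
time_s: 14.2
ee_pos: [0.4926, 0.0253, 0.1625]
ee_rot: [0.174, 0.861, 0.439, 0.19]
contact_force: [-0.0, -0.4, -1.8]
width: 0.0332
grasp_force: 63.5
```

```bash
python3 rel.py
```

```text
t 14.2 TCP in head mm [-0.59  0.09 20.6 ] crank ang 69.47 F head [-0.8 -0.4 -1.6] M head [0.04 0.46 0.04] F [-0.  -0.4 -1.8] tz [-0.003 -0.    -1.   ] w 0.0332
```

step_arm(increments="0 0 0.01 0; 0 0 0.01 0; 0 0 0 0")

```text
time_s: 14.45
ee_pos: [0.4945, 0.0247, 0.159]
ee_rot: [0.174, 0.861, 0.439, 0.19]
contact_force: [0.2, 0.2, -2.3]
width: 0.0333
grasp_force: 63.5
```

step_arm(increments="0 0 0.01 0; 0 0 0.01 0; 0 0 0 0")

```text
time_s: 14.7
ee_pos: [0.4965, 0.0242, 0.1555]
ee_rot: [0.174, 0.861, 0.439, 0.19]
contact_force: [0.5, -0.8, -1.9]
width: 0.0332
grasp_force: 63.5
```

```bash
python3 rel.py
```

```text
t 14.7 TCP in head mm [-0.63  0.09 12.51] crank ang 69.47 F head [-0.4 -0.6 -1.9] M head [0.01 0.42 0.  ] F [ 0.5 -0.8 -1.9] tz [-0.003 -0.    -1.   ] w 0.0332
```

step_arm(increments="0 0 0.01 0; 0 0 0.01 0; 0 0 0.01 0; 0 0 0 0")

```text
time_s: 15.03
ee_pos: [0.4994, 0.0234, 0.1503]
ee_rot: [0.174, 0.861, 0.439, 0.19]
contact_force: [-0.2, 0.1, -2.6]
width: 0.0329
grasp_force: 63.5
```

step_arm(increments="0 0 0.006 0; 0 0 0 0")

```text
time_s: 15.2
ee_pos: [0.4999, 0.0233, 0.1495]
ee_rot: [0.174, 0.861, 0.439, 0.19]
contact_force: [0.2, -0.6, -2.4]
width: 0.0332
grasp_force: 63.5
```

step_arm(increments="0 0 0.006 0; 0 0 0 0")

```text
time_s: 15.37
ee_pos: [0.5002, 0.0232, 0.1488]
ee_rot: [0.174, 0.861, 0.439, 0.19]
contact_force: [-5.8, 1.1, 6.1]
width: 0.0335
grasp_force: 64.8
```

```bash
python3 rel.py
```

```text
t 15.3667 TCP in head mm [-0.61  0.1   4.76] crank ang 69.48 F head [-2.  -0.5  8.2] M head [-0.11  0.38 -0.05] F [-5.8  1.1  6.1] tz [-0.003  0.    -1.   ] w 0.0335
```

step_arm(increments="0 0 0.004 0; 0 0 0 0; 0 0 0 0")

```text
time_s: 15.62
ee_pos: [0.5003, 0.0232, 0.1487]
ee_rot: [0.174, 0.861, 0.439, 0.19]
contact_force: [-19.4, 5.1, 30.9]
width: 0.0331
grasp_force: 68.5
```

```bash
python3 rel.py
```

```text
t 15.6167 TCP in head mm [-0.61  0.11  4.67] crank ang 69.48 F head [-1.9 -0.2 36.7] M head [-0.35  0.32 -0.05] F [-19.4   5.1  30.9] tz [-0.002  0.    -1.   ] w 0.0331
```

step_arm(increments="0 0 -0.004 0; 0 0 0 0.05; 0 0 0 0.07; 0 0 0 0.07; 0 0 0 0.07")

```text
time_s: 16.03
ee_pos: [0.5003, 0.0236, 0.1488]
ee_rot: [0.131, 0.932, 0.253, 0.222]
contact_force: [-5.8, 5.5, 8.2]
width: 0.0334
grasp_force: 65.2
```

```bash
python3 rel.py
```

```text
t 16.0333 TCP in head mm [-0.6   0.51  4.77] crank ang 45.8 F head [-2.1  3.8 10.6] M head [0.49 0.55 0.29] F [-5.8  5.5  8.2] tz [-0.002  0.001 -1.   ] w 0.0334
```

step_arm(increments="0 0 0 0.07; 0 0 0 0.07; 0 0 0 0.07; 0 0 0 0.07; 0 0 0 0.07")

```text
time_s: 16.45
ee_pos: [0.5005, 0.0231, 0.1489]
ee_rot: [0.066, 0.966, -0.009, 0.249]
contact_force: [-5.6, 0.5, 9.0]
width: 0.0332
grasp_force: 65.3
```

step_arm(increments="0 0 0 0.07; 0 0 0 0.07; 0 0 0 0.022; 0 0 0 0; 0 0 0 0")

```text
time_s: 16.87
ee_pos: [0.5004, 0.0229, 0.1489]
ee_rot: [0.035, 0.957, -0.13, 0.255]
contact_force: [-5.3, -1.6, 9.7]
width: 0.033
grasp_force: 65.2
```

```bash
python3 rel.py
```

```text
t 16.8667 TCP in head mm [-0.39 -0.11  4.75] crank ang -0.03 F head [ 0.9 -3.  10.8] M head [-0.73  0.07 -0.04] F [-5.3 -1.6  9.7] tz [-0.002 -0.    -1.   ] w 0.033
```

step_arm(increments="0 0 0 0; 0 0 0 0; 0 0 0 0; 0 0 0 0; 0 0 0 0", grip=0.8)

```text
time_s: 17.28
ee_pos: [0.5005, 0.0231, 0.1485]
ee_rot: [0.034, 0.958, -0.13, 0.255]
contact_force: [-0.7, -0.2, -0.7]
width: 0.0684
grasp_force: 0.0
```

step_arm(increments="0 0 -0.05 0; 0 0 -0.15 0; 0 0 -0.15 0; 0 0 -0.15 0; 0 0 0 0")

```text
time_s: 17.7
ee_pos: [0.4515, 0.0371, 0.2391]
ee_rot: [0.034, 0.957, -0.129, 0.257]
contact_force: [0.8, 0.4, -0.7]
width: 0.068
grasp_force: 0.0
```

```bash
python3 rel.py; python3 - <<'E'
from h import *
import pickle
p=viewer.get_image('wrist'); save(p,'w4'); pickle.dump(p,open('w4.pkl','wb'))
E
```

```text
t 17.7 TCP in head mm [  0.68   0.59 108.24] crank ang -0.02 F head [ 0.2  0.6 -0.9] M head [ 0.02  0.19 -0.03] F [ 0.8  0.4 -0.7] tz [ 0.001  0.002 -1.   ] w 0.068
```

View pics/w4.png

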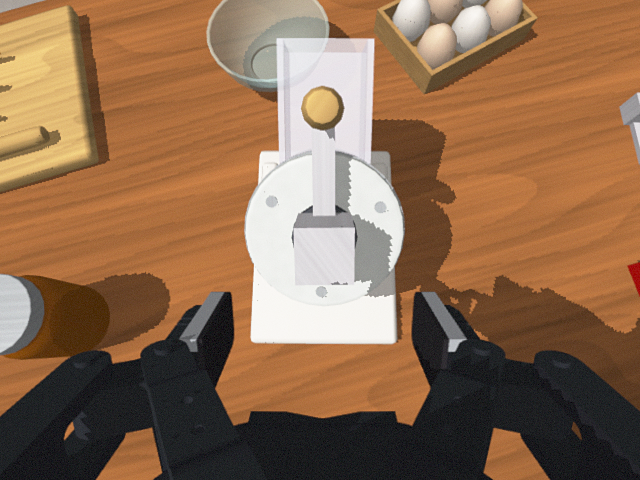

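step_arm(increments="0 0 0 0; 0 0 0 0; 0 0 0.1 0; 0 0 0.1 0; 0 0 0.1 0", grip=0)

```text
time_s: 18.17
ee_pos: [0.4816, 0.0284, 0.1815]
ee_rot: [0.034, 0.958, -0.129, 0.254]
contact_force: [0.4, -0.4, -0.4]
width: 0.0075
grasp_force: 0.0
```

step_arm(increments="0 0 0 0; 0 0 0 0; 0 0 0 0")

```text
time_s: 18.42
ee_pos: [0.4809, 0.0281, 0.1818]
ee_rot: [0.035, 0.958, -0.13, 0.254]
contact_force: [-0.7, -0.1, 0.3]
width: 0.0003
grasp_force: 0.0
```

```bash
python3 rel.py
```

```text
t 18.4167 TCP in head mm [-1.37 -0.23 43.28] crank ang -0.01 F head [-0.4 -0.3  0.6] M head [0.05 0.2  0.01] F [-0.7 -0.1  0.3] tz [-0.006 -0.001 -1.   ] w 0.0003
```

step_arm(increments="0 0 0.008 0; 0 0 0 0; 0 0 0 0")

```text
time_s: 18.67
ee_pos: [0.482, 0.0282, 0.1817]
ee_rot: [0.035, 0.958, -0.13, 0.255]
contact_force: [0.7, 0.7, 0.4]
width: -0.0005
grasp_force: 0.0
```

step_arm(increments="0 0 0.005 0; 0 0 0 0")

```text
time_s: 18.83
ee_pos: [0.4825, 0.0281, 0.181]
ee_rot: [0.034, 0.958, -0.13, 0.255]
contact_force: [-0.3, 0.1, 0.3]
width: -0.0002
grasp_force: 0.0
```

```bash
python3 rel.py
```

```text
t 18.8333 TCP in head mm [-0.43  0.13 41.83] crank ang -0.01 F head [-0.2  0.   0.4] M head [-0.01  0.25  0.02] F [-0.3  0.1  0.3] tz [-0.003  0.    -1.   ] w -0.0002
```

step_arm(increments="0 0 0.005 0; 0 0 0 0")

```text
time_s: 19.0
ee_pos: [0.483, 0.0279, 0.1802]
ee_rot: [0.034, 0.958, -0.13, 0.255]
contact_force: [0.4, -0.7, -0.3]
width: -0.0002
grasp_force: 0.4
```

step_arm(increments="0 0 0.004 0; 0 0 0 0")

```text
time_s: 19.17
ee_pos: [0.4831, 0.0279, 0.18]
ee_rot: [0.034, 0.957, -0.129, 0.256]
contact_force: [-13.3, 3.4, 21.5]
width: -0.0
grasp_force: 12.4
```

```bash
python3 rel.py
```

```text
t 19.1667 TCP in head mm [-0.43  0.12 40.69] crank ang -0.0 F head [-1.1 -0.3 25.5] M head [-0.14  0.28 -0.04] F [-13.3   3.4  21.5] tz [-0.002  0.    -1.   ] w -0.0
```

step_arm(increments="0 0 -0.03 0; 0 0 -0.15 0; 0 0 -0.2 0; 0 0 -0.2 0; 0 0 0 0")

```text
time_s: 19.58
ee_pos: [0.4265, 0.0439, 0.2857]
ee_rot: [0.033, 0.957, -0.129, 0.258]
contact_force: [1.4, 0.5, -0.5]
width: 0.0001
grasp_force: 0.0
```

```bash
python3 - <<'E'
from h import *
p=viewer.get_image('wrist'); save(p,'w5')
E
```

```text
(no output)
```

View pics/w5.png

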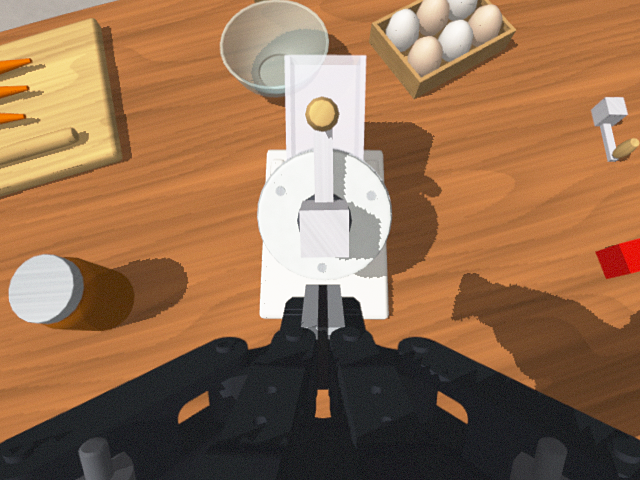

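The hub (325,230) sits on the shoulder. The arm runs straight up to the knob (322,113), over the chute's centre line at column 325. Everything else looks undisturbed and the gripper is clear.

```bash
python3 -c "
from rig import job; print(job.finish_job())"
```

```text
the job is handed in; nothing more can be done
None
```

The crank is fully home on the drive shaft and turned with it until its arm points up the slope over the feed chute. The robot let go, nothing else appears to have moved, and the job was handed in at about 20 s.

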